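# Free the lift's pawl with a screwdriver and lower the load

## Robot

A 7-joint arm with a two-finger parallel gripper is mounted at the origin on a cart in front of the work surface, level with it; the furniture and walls round the work are solid. World frame = base frame: x ahead of the robot, y to its left, z up, the work surface at z = 0. Lengths are in m, angles in rad, forces in N, time in s.
With the tool pointing down it reaches from about 0.425 to 0.925 m from the base axis. Payload 6.8 kg.
Tool frame: the origin (TCP) lies at the very end of the fingers, on their centre line; the grasp point (between the pads) lies 19 mm behind it; z points along the fingers, y is the line along which they close (so a half turn about z gives the same grasp; the last joint's range is limited). The gripper opens to 85 mm and grips with 20 to 120 N. Pads are 22 mm wide; open, the fingers measure 114 mm over their backs; the gripper's body (76 mm by 85 mm) begins 54 mm behind the grasp point. The pads swing forward as they close: fully open they stand 13 mm farther back than shut.
Start: joints at [-1.402, 0.477, 0.022, 1.555, -0.011, 1.109, -0.083], TCP at [0.184, 0.649, 0.231] pointing down, gripper open.
Joint ranges: [-2.96, 2.96], [-0.34, 2.1], [-1.41, 1.46], [0.24, 2.44], [-1.37, 4.51], [0.17, 1.92], [-2.96, 2.96]. Speed limits (rad/s): [2.39, 2.39, 3.14, 3.14, 3.14, 3.14, 3.14].

## Interface

Orientations are given as a rotation vector (axis times angle).
In Python, from bench import r gives the robot as it stands.
- The arm moves only by the tool play_rows, never from a script. Its argument "targets" is text: rows parted by semicolons, each of 5 numbers parted by spaces: the closure, from -1 (fully open) to 1 (shut), then the shift along the tool's x, y, z in m, then the turn about the tool's z in rad. In form: gripper dx dy dz spin; .... A call has 1 to 8 rows; each row is the pose to reach, as a shift and turn from the pose commanded when the call began, along the tool's axes at that moment; what a row does not reach only later rows make up. A row lasts 1/12 s, in which the tool goes at most 41.7 mm and 7.16 degrees, less where a joint would pass 70% of its speed; a pose out of reach is approached as far as the arm can. A call with a gripper value outside its range is refused whole. The fingers move at their own pace and stop on an object; "squeeze" is the grip in N (left out, the last holds). Time passes only in rows, so rows that repeat a pose let the fingers close. It gives the time, the measured TCP pose, the force, the opening and the grip force at its end, in the units of the state.
- r.get_obs(): the state, without advancing time (a new reading comes with each control period).
- r.grab_frame(name): name is "scene" or "top"; returns the picture (400x640x3 uint8, red, green, blue); there is no depth.
- r.camera_info(name): a dict with "fov_y" (degrees; the focal length in pixels is half the picture's height over the tangent of half this angle, whatever the lens; pixels are square), "cx", "cy" (the principal point, pixels), "position" and "rotation" of the camera in the world. Camera axes: x right, y down, z forward; pixel columns grow to the right and rows downward; lengths in m; the calibration is good to about 2 mm. A picture is of the moment at which its call begins. camera_info takes no time and is no camera call.
- r.hand_in(): hands the job in; it is judged then, once.
The state is a dict: "clock": time; "joints": joint angles; "qvel": joint speeds; "tau": joint torques, N m; "tcp_pos": TCP position; "orientation": TCP orientation; "contact_force": force on the tool from outside, world axes, zero at the start; "moment": the same for the moment, N m; "grip_width": finger opening in m; "gripper_force": force on a finger pad.
Only numpy, scipy, OpenCV 4.12 (cv2) and the standard library are available. Lean on these libraries where they do the work, as an engineer would, in place of code of your own. Each camera call takes 0.05 s, during which the arm holds its last target. There are 200 camera calls.

## Task

The small lift on the bench is held up by its ratchet pawl. With the shank of the screwdriver that lies just left of the lift under the pawl (not with your fingers), gently flick it up out of the rack until it meets its stop and stays there; then press the load slowly down until it rests on the rubber buffer at the foot, squashing it only slightly. Finish with the screwdriver lying on the bench clear of the lift, and leave the other loose things alone.

Things in the scene. Friction and masses are not known exactly. Their poses are not given: they have to be found in the camera images.
- jack: Fixed base of a small grey bench lift: plate 170 (x) x 90 (y) x 12 mm on the bench, two steel posts at x=+46, y=+-32 mm, 150 mm high. Origin: centre of the plate's underside, z up, -x the front with the pawl. A crosshead carrying pawl, rack and load is clamped to the posts at a height h, 0 to 25 mm above its lowest place; h is not measured: feel or see it. Sites below move with the base, not with h.
- pin_low (a point): Pawl hinge pin (along the lift's y), for h=0; really h higher. The pawl is a steel bar 14 mm wide (y=-7..+7), 8 mm thick, 60 mm long, from the pin 30 degrees above +x, nose under a rack tooth 45 mm behind the pin; a round tail weight (radius 11 mm) in front of the pin. On its -y side a crosshead side plate (inner face y=-30 mm, from 11 mm below to 19 mm above the pin) carries the pin.
- gap_low (a point): Point in the open space under the pawl bar, 20 mm behind the pin (x), 10 mm below it if h=0. Axes as the base. A thin rod laid along y enters here from the +y side; room about +-12 mm in x, down to 60 mm below. Bar underside straight above this point: 17 mm + h up when engaged, about 38 mm + h up at the pawl's upper stop.
- load_low (a point): Centre of the load's top, if h=0 and joint table is 0; really h higher, less the value of joint table. The load: flat-topped black plastic case 84 (x) x 60 (y) x 26 mm, strapped on a 110 x 84 x 8 mm steel table.
- pawl (a joint): Pawl angle in rad: 0 engaged, grows as the nose is lifted away from the rack, hard upper stop at 0.55, where it is wanted (clear of the teeth from 0.30). It is balanced and its hinge rubs, so it stays where it is left; lifting takes about 1 to 2 N under the bar's middle, clearly more only at the stop. It is a light part: do not push it beyond 7 N.
- table (a joint): How far the load has been lowered from the top, in m; 0 to 0.002 at the start. With the pawl engaged it is blocked after about 11 mm. Counterbalanced and rubbing: it stays where it is left and takes about 2 to 3 N of press to move down. The rack's foot meets the buffer somewhere between 0.023 and 0.070: that must be felt or seen. Do not press the load beyond 20 N.
- buffer (a joint): Squash of the rubber buffer (22 mm across, at x=+18 mm of the lift under the rack's foot) in m: 0 free, grows as the load presses it, 1.5 N per mm more. It sits on a stop screw set anywhere: its free top is 40 to 62 mm above the bench, not measured. The load at rest on it wants 1 to 7 mm; never more than 8 mm.
- screwdriver: Small flat screwdriver, 200 mm long, about 0.09 kg, lying alone on the bench just left (+y) of the lift, tip toward it (those farther left are fixed clutter). Origin: under its middle, on the bench. Long axis y: the handle, 26 x 26 mm, runs from y=+4 to y=+100 mm, the steel shank (diameter 6) from y=+4 to the tip at y=-90; both are centred 13 mm above the origin.
- spanner: Bystander: combination spanner, 163 mm long, leave alone. Origin: centre of underside.
- magnet: Bystander: triangular welding magnet 68 x 78 x 16 mm, leave alone. Origin: centre of underside.
- bolt: Bystander: M16 bolt 85 mm long, leave alone. Origin: centre of underside.
- nut: Bystander: M16 nut 24 mm, leave alone. Origin: centre of underside.
- tin: Bystander: open steel tin, 67 mm across, 39 mm high, leave alone. Origin: centre of underside.
Mind the look-alikes: they are no part of the job. There is more than one size of the screwdriver; the job needs the larger.

How it is judged:
By the outcome, as a careful person would: the job done as asked, in the order asked, and still so for the second after the job is handed in, with the robot touching nothing.
It also fails if it takes over 72 s, if anything falls off the work surface, if the arm or the gripper's body presses on something with over 40 N, if the wrist force passes 120 N, or if a joint passes its speed limit or range.

## Working session

There is one attempt and no reset: what is moved stays moved. The work goes in short steps, Python scripts to look and compute and a tool call to move; the robot and the scene stay as the last step left them, time stands still between calls to the robot, and variables do not carry over. Pictures are saved under pics/ and viewed, at most 10 in all, crops included, and the job is handed in when it is done.

Besides the shell and the picture viewer there is one more tool, called after "Emit:" by a JSON object that holds its "name" and its "arguments". play_rows: Moves the arm, as the interface text tells. Its arguments: {"type":"object","properties":{"targets":{"type":"string"},"squeeze":{"type":"number"}},"required":["targets"]}

```bash
mkdir -p pics; python3 - <<'E'
from bench import r
import cv2
o=r.get_obs();print(o)
for n in("scene","top"):
    print(n,r.camera_info(n));cv2.imwrite(f"pics/{n}0.png",r.grab_frame(n)[:,:,::-1])
E
```

```text
{'clock': 0.0, 'joints': array([-1.40211883,  0.47779291,  0.0223039 ,  1.55647088, -0.01152182,
        1.10926527, -0.08309925]), 'qvel': array([ 4.15836298e-05, -4.71568021e-04, -4.77681624e-04,  2.20453577e-04,
        5.77947219e-04,  2.39018289e-04,  9.33237084e-04]), 'tau': array([ 2.91954648e-04, -5.96456945e+01,  1.60828941e+00, -2.81185806e+01,
        1.25150554e-02,  9.38710989e-03, -1.94174277e-05]), 'tcp_pos': array([0.18427342, 0.64874325, 0.23032161]), 'orientation': array([-4.33284732e-01, -3.11141571e+00,  2.83192198e-03]), 'contact_force': array([-0.27914602,  0.98738764,  0.30415124]), 'moment': array([ 0.05560065,  0.03766941, -0.0139497 ]), 'gripper_force': 0.0, 'grip_width': 0.08531361233533553}
scene {'fov_y': 53.37166707721595, 'cx': 322.0952140964883, 'cy': 201.87515519614846, 'position': array([ 0.18984379, -0.75290992,  1.14527018]), 'rotation': array([-2.34725848,  0.5481004 , -0.18833598])}
top {'fov_y': 49.327271122290526, 'cx': 321.3951206603188, 'cy': 202.74115890930804, 'position': array([0.33844053, 0.0406836 , 1.33849622]), 'rotation': array([-2.10302543,  2.14514812, -0.17295228])}
```

View pics/scene0.png

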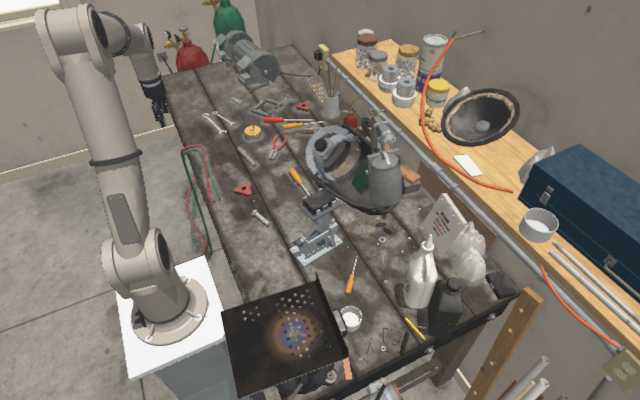

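View pics/top0.png

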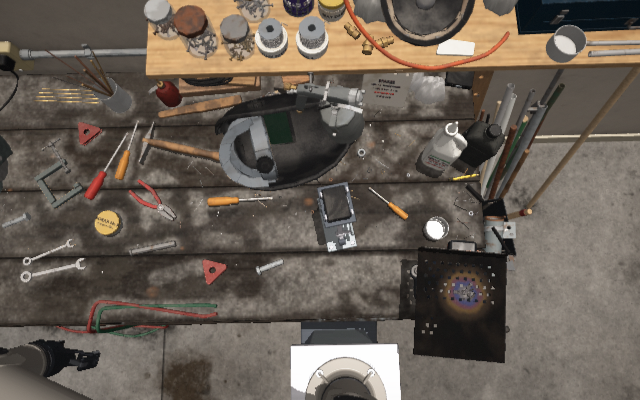

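The lift is near top-picture pixel (337,215). The larger screwdriver is left of it, about (208–272,200), tip toward the lift. The small one at (388,203) is a look-alike. I'll zoom in on both.

```bash
cat > h.py <<'E'
import numpy as np,cv2
from scipy.spatial.transform import Rotation as R
from bench import r
def cam(n):
    c=r.camera_info(n);f=200/np.tan(np.radians(c["fov_y"]/2));return c,f,R.from_rotvec(c["rotation"]).as_matrix()
def onz(n,u,v,z):
    c,f,M=cam(n);d=M@np.array([(u-c["cx"])/f,(v-c["cy"])/f,1]);p=np.array(c["position"]);return p+d*(z-p[2])/d[2]
def proj(n,P):
    c,f,M=cam(n);q=(np.atleast_2d(P)-c["position"])@M;return np.c_[q[:,0]/q[:,2]*f+c["cx"],q[:,1]/q[:,2]*f+c["cy"]]
E
python3 - <<'E'
from h import *
a=cv2.imread("pics/top0.png")[165:265,195:365];b=cv2.imread("pics/scene0.png")[155:275,270:370]
cv2.imwrite("pics/c0.png",cv2.resize(a,None,fx=4.7,fy=4.7,interpolation=cv2.INTER_CUBIC))
cv2.imwrite("pics/c1.png",cv2.resize(b,None,fx=5,fy=5,interpolation=cv2.INTER_CUBIC))
h=cv2.cvtColor(cv2.imread("pics/top0.png"),cv2.COLOR_BGR2HSV)
m=cv2.inRange(h,(8,150,120),(22,255,255));m[:, :195]=0;m[:,300:]=0;m[:180]=0;m[230:]=0
ys,xs=np.nonzero(m);print(xs.min(),xs.max(),ys.mean(),xs.mean())
E
```

```text
208 238 200.42857142857142 222.03333333333333
```

View pics/c0.png

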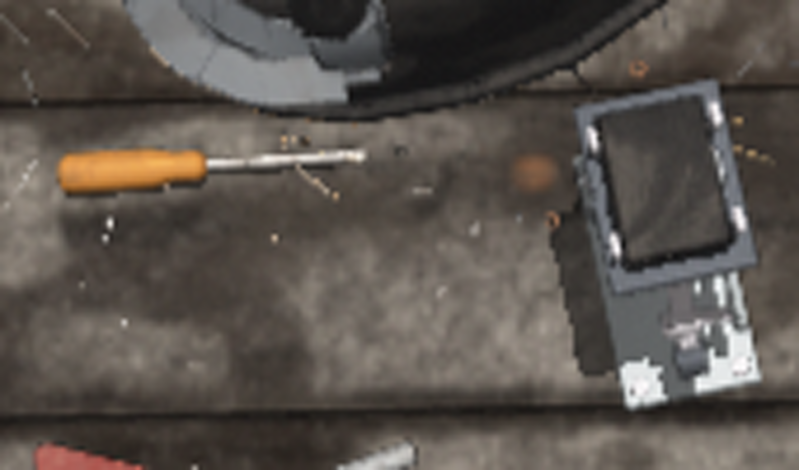

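View pics/c1.png

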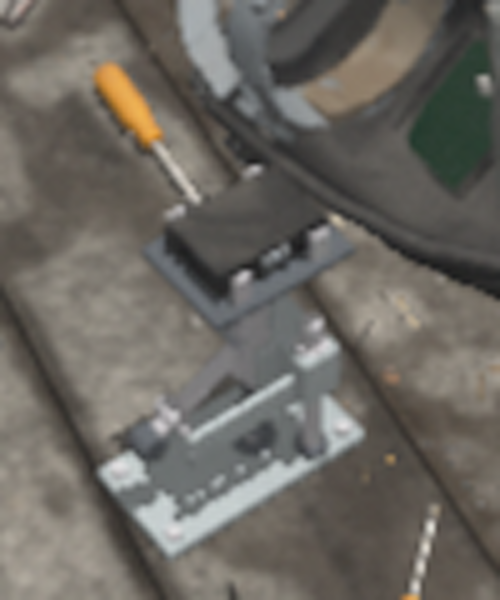

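```bash
python3 - <<'E'
from h import *
T=lambda x,y:(195+x/4.7,165+y/4.7)
S=lambda x,y:(270+x/5,155+y/5)
np.set_printoptions(precision=4,suppress=True)
fl,fr=onz("top",*T(627,407),.012),onz("top",*T(760,380),.012)
L,B,Rr=[onz("scene",*S(*p),.012) for p in((100,470),(175,553),(362,432))]
print("top",fl,fr,np.linalg.norm(fl-fr));print("scene",L,B,Rr,np.linalg.norm(L-B),np.linalg.norm(B-Rr))
print("sd top: handle end, joint, tip",[onz("top",*T(*p),.013) for p in((58,173),(206,166),(366,156))])
print("sd scene",[onz("scene",*S(*p),.013) for p in((108,72),(155,142))])
# table top corners by triangulating
def ray(n,u,v):
    c,f,M=cam(n);d=M@np.array([(u-c["cx"])/f,(v-c["cy"])/f,1]);return np.array(c["position"]),d/np.linalg.norm(d)
def tri(pt,ps):
    A=0;b=0
    for p,d in(ray("top",*T(*pt)),ray("scene",*S(*ps))):
        m=np.eye(3)-np.outer(d,d);A=A+m;b=b+m@p
    x=np.linalg.solve(A,b);return x
print("table fl,fr,br",tri((612,292),(148,250)),tri((755,262),(222,325)),tri((716,82),(353,243)))
print("case fl fr",tri((622,270),(168,240)),tri((733,245),(238,300)))
print("tail",tri((692,358),(145,440)))
E
```

```text
top [0.4223 0.0368 0.012 ] [ 0.438  -0.0495  0.012 ] 0.08768126635266656
scene [0.4262 0.0366 0.012 ] [ 0.4449 -0.0492  0.012 ] [ 0.6047 -0.0162  0.012 ] 0.08780504225812445 0.16309757150716425
sd top: handle end, joint, tip [array([0.5834, 0.4091, 0.013 ]), array([0.586 , 0.3112, 0.013 ]), array([0.5905, 0.2054, 0.013 ])]
sd scene [array([0.5893, 0.4077, 0.013 ]), array([0.5909, 0.3143, 0.013 ])]
table fl,fr,br [0.476  0.0438 0.2085] [ 0.4907 -0.0359  0.2118] [ 0.5914 -0.0168  0.2174]
case fl fr [0.4874 0.0379 0.2179] [ 0.5033 -0.0246  0.2154]
tail [ 0.4472 -0.0036  0.0827]
```

```bash
cat >> h.py <<'E'
def delta(P,yaw=None):
    "tool-axis shift to world P; spin putting tool y at world angle yaw (rad, mod pi)"
    o=r.get_obs();M=R.from_rotvec(o["orientation"]).as_matrix()
    s=0
    if yaw is not None:
        t=M.T@np.array([np.cos(yaw),np.sin(yaw),0]);s=np.arctan2(-t[0],t[1]);s=(s+np.pi/2)%np.pi-np.pi/2
    print("now",o["tcp_pos"].round(4),"d",(M.T@(np.array(P)-o["tcp_pos"])).round(4),"spin",round(s,4),"F",o["contact_force"].round(2),"w",round(o["grip_width"],4),"t",o["clock"],"j7",o["joints"][6].round(2))
E
python3 - <<'E'
from h import *
delta((.587,.3805,.15),.035)
T=lambda x,y:(195+x/4.7,165+y/4.7)
S=lambda x,y:(270+x/5,155+y/5)
B=np.array([.516,.0105,0]);c,s=np.cos(.2),np.sin(.2)
W=lambda q:B+np.array([[c,-s,0],[s,c,0],[0,0,1]])@np.array(q)
for z in(.07,.08,.09,.1):
  for x in(-.05,-.04,-.03):
    for y in (0,-.034):
      P=W((x,y,z));t=proj("top",P)[0];q=proj("scene",P)[0]
      print(z,x,y,((t-[195,165])*4.7).round(),((q-[270,155])*5).round())
E
```

```text
now [0.1843 0.6488 0.2304] d [-0.4607 -0.1479  0.0807] spin 1.259 F [ 0.21  0.23 -0.39] w 0.0854 t 0.1 j7 -0.08
0.07 -0.05 0 [684. 328.] [170. 436.]
0.07 -0.05 -0.034 [737. 316.] [200. 469.]
0.07 -0.04 0 [680. 312.] [182. 429.]
0.07 -0.04 -0.034 [734. 300.] [212. 461.]
0.07 -0.03 0 [677. 296.] [194. 422.]
0.07 -0.03 -0.034 [730. 284.] [224. 454.]
0.08 -0.05 0 [684. 326.] [170. 427.]
0.08 -0.05 -0.034 [738. 314.] [200. 460.]
0.08 -0.04 0 [681. 310.] [182. 420.]
0.08 -0.04 -0.034 [734. 298.] [212. 452.]
0.08 -0.03 0 [677. 294.] [194. 412.]
0.08 -0.03 -0.034 [731. 283.] [224. 445.]
0.09 -0.05 0 [685. 324.] [169. 418.]
0.09 -0.05 -0.034 [739. 312.] [199. 451.]
0.09 -0.04 0 [681. 308.] [181. 411.]
0.09 -0.04 -0.034 [735. 296.] [211. 443.]
0.09 -0.03 0 [678. 293.] [193. 403.]
0.09 -0.03 -0.034 [732. 280.] [224. 436.]
0.1 -0.05 0 [685. 323.] [168. 409.]
0.1 -0.05 -0.034 [740. 310.] [198. 442.]
0.1 -0.04 0 [682. 307.] [180. 402.]
0.1 -0.04 -0.034 [736. 294.] [211. 434.]
0.1 -0.03 0 [678. 291.] [192. 394.]
0.1 -0.03 -0.034 [732. 278.] [223. 427.]
```

Emit:
{"name": "play_rows", "arguments": {"targets": "-0.2 -0.03 -0.01 0.005 0.12;-0.2 -0.07 -0.02 0.01 0.24;-0.2 -0.11 -0.035 0.02 0.36;-0.2 -0.145 -0.045 0.025 0.48;-0.2 -0.18 -0.06 0.03 0.6;-0.2 -0.215 -0.07 0.035 0.72;-0.2 -0.25 -0.08 0.04 0.84;-0.2 -0.285 -0.09 0.045 0.96"}}

```text
clock: 0.77
tcp_pos: [0.4351, 0.4835, 0.1858]
orientation: [-1.829, -2.554, 0.001]
contact_force: [0.3, 0.5, 0.2]
grip_width: 0.0512
gripper_force: 0.0
```

```bash
python3 -c "
from h import *
delta((.587,.3805,.12),.035)"
```

```text
now [0.4351 0.4835 0.1858] d [-0.1464  0.1107  0.0658] spin 0.2931 F [0.28 0.53 0.25] w 0.0512 t 0.7667 j7 -0.47
```

Emit:
{"name": "play_rows", "arguments": {"targets": "-0.2 -0.03 0.022 0.013 0.1;-0.2 -0.06 0.045 0.026 0.2;-0.2 -0.09 0.067 0.04 0.293;-0.2 -0.12 0.09 0.053 0.293;-0.2 -0.146 0.11 0.065 0.293;-0.2 -0.146 0.11 0.065 0.293;-0.2 -0.146 0.11 0.065 0.293;-0.2 -0.146 0.11 0.065 0.293"}}

```text
clock: 1.43
tcp_pos: [0.5852, 0.3833, 0.1207]
orientation: [-2.175, -2.266, 0.001]
contact_force: [-0.1, -0.1, -0.1]
grip_width: 0.0515
gripper_force: 0.0
```

```bash
python3 -c "
from h import *
delta((.587,.3805,.002),.035)
a=r.grab_frame('top')[120:270,150:350,::-1];b=r.grab_frame('scene')[120:220,240:340,::-1]
im=np.hstack([cv2.resize(a,(530,398),interpolation=2),cv2.resize(b,(265,398),interpolation=2)[:, :]]);b=cv2.resize(b,(398,398));cv2.imwrite('pics/d0.png',np.hstack([a.repeat(2,0).repeat(2,1),b[:300,:398]]))"
```

```text
now [0.5852 0.3833 0.1207] d [-0.0029  0.0019  0.1187] spin 0.006 F [-0.05 -0.09 -0.09] w 0.0515 t 1.4333 j7 -0.42
```

View pics/d0.png

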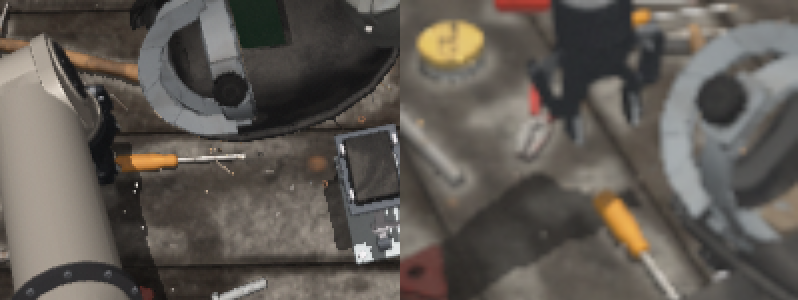

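The gripper is above the handle's end and clear of the grey ring. Next I lower it.

Emit:
{"name": "play_rows", "arguments": {"targets": "-0.2 -0.002 0.002 0.035 0.006;-0.2 -0.002 0.002 0.07 0.006;-0.2 -0.002 0.002 0.095 0.006;-0.2 -0.002 0.002 0.11 0.006;-0.2 -0.002 0.002 0.118 0.006;-0.2 -0.002 0.002 0.118 0.006;-0.2 -0.002 0.002 0.118 0.006;-0.2 -0.002 0.002 0.118 0.006"}}

```text
clock: 2.2
tcp_pos: [0.5891, 0.382, 0.0053]
orientation: [2.182, 2.26, 0.005]
contact_force: [0.1, -0.3, 0.6]
grip_width: 0.0515
gripper_force: 0.0
```

Emit:
{"name": "play_rows", "arguments": {"targets": "0.5 0 0 0 0;0.7 0 0 0 0;0.7 0 0 0 0;0.7 0 0 0 0;0.7 0 0 0 0;0.7 0 0 0 0", "squeeze": 80}}

```text
clock: 2.7
tcp_pos: [0.5889, 0.3817, 0.0051]
orientation: [2.182, 2.26, 0.004]
contact_force: [-1.6, -0.8, 6.6]
grip_width: 0.0245
gripper_force: 80.8
```

```bash
python3 -c "
from h import *
delta((.587,.3805,.12),.2)
a=r.grab_frame('top')[120:270,150:350,::-1];b=r.grab_frame('scene')[120:220,240:340,::-1]
b=cv2.resize(b,(398,398),interpolation=2);cv2.imwrite('pics/d1.png',np.hstack([a.repeat(2,0).repeat(2,1),b[:300,:398]]))"
```

```text
now [0.5889 0.3817 0.0051] d [-0.001  -0.0017 -0.1149] spin -0.1652 F [-1.63 -0.78  6.64] w 0.0245 t 2.7 j7 -0.39
```

View pics/d1.png

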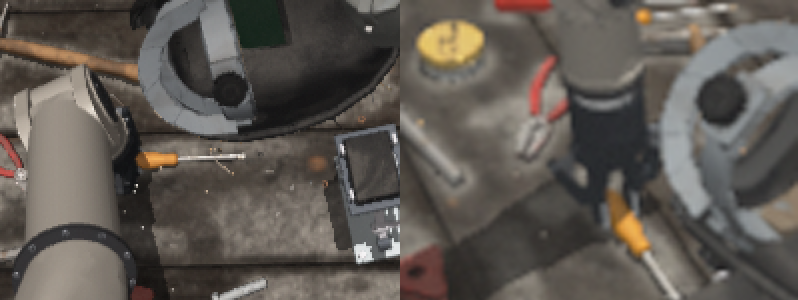

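Emit:
{"name": "play_rows", "arguments": {"targets": "0.7 0 0 -0.02 0;0.7 0 0 -0.05 0;0.7 0 0 -0.08 0;0.7 0 0 -0.1 -0.05;0.7 0 0 -0.1 -0.11;0.7 0 0 -0.1 -0.165;0.7 0 0 -0.1 -0.165;0.7 0 0 -0.1 -0.165"}}

```text
clock: 3.47
tcp_pos: [0.5877, 0.3809, 0.1034]
orientation: [-1.991, -2.43, 0.0]
contact_force: [-0.1, 0.1, -0.4]
grip_width: 0.0247
gripper_force: 79.7
```

```bash
python3 -c "
from h import *
delta((.441,.228,.09),.2)"
```

```text
now [0.5877 0.3809 0.1034] d [-0.121  -0.174   0.0134] spin -0.0018 F [-0.09  0.12 -0.43] w 0.0247 t 3.4667 j7 -0.28
```

Emit:
{"name": "play_rows", "arguments": {"targets": "0.7 -0.015 -0.03 0.002 0;0.7 -0.03 -0.06 0.004 0;0.7 -0.05 -0.09 0.006 0;0.7 -0.07 -0.12 0.008 0;0.7 -0.095 -0.15 0.01 0;0.7 -0.12 -0.174 0.013 0;0.7 -0.12 -0.174 0.013 0;0.7 -0.12 -0.174 0.013 0"}}

```text
clock: 4.13
tcp_pos: [0.4399, 0.2269, 0.0901]
orientation: [-1.993, -2.428, 0.003]
contact_force: [0.4, 0.4, -1.3]
grip_width: 0.0245
gripper_force: 79.7
```

```bash
python3 -c "
from h import *
delta((.457,.1515,.07),.2)
A=r.grab_frame('top')[:,:,::-1];C=r.grab_frame('scene')[:,:,::-1];cv2.imwrite('pics/topA.png',A);cv2.imwrite('pics/scA.png',C)
a=A[195:255,260:360];b=C[190:275,265:350]
print(a.shape)
cv2.imwrite('pics/d2.png',np.hstack([cv2.resize(a,(390,234),interpolation=2),np.zeros((234,10,3),np.uint8)]) if 0 else cv2.copyMakeBorder(np.vstack([cv2.resize(b,(595,595)[::1],interpolation=2)]),0,0,0,0,0))
cv2.imwrite('pics/d3.png',cv2.resize(a,(800,480),interpolation=2))"
```

```text
now [0.4399 0.2269 0.0901] d [-0.0772  0.0021  0.0201] spin -0.004 F [ 0.42  0.37 -1.31] w 0.0245 t 4.1333 j7 -0.22
(60, 100, 3)
```

View pics/d2.png

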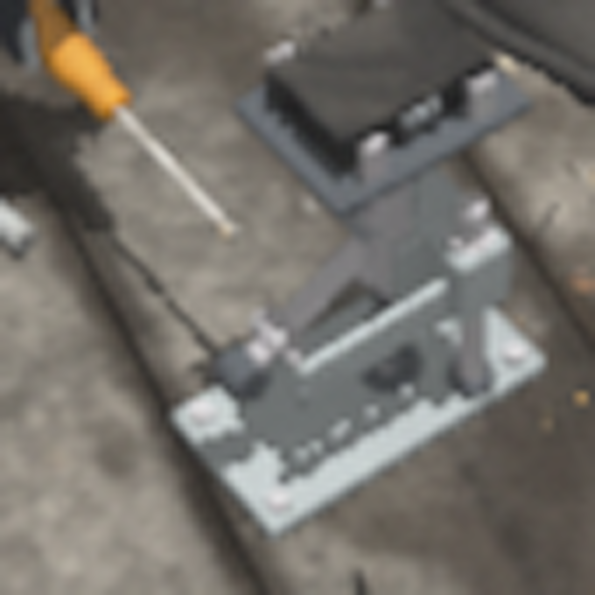

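View pics/d3.png

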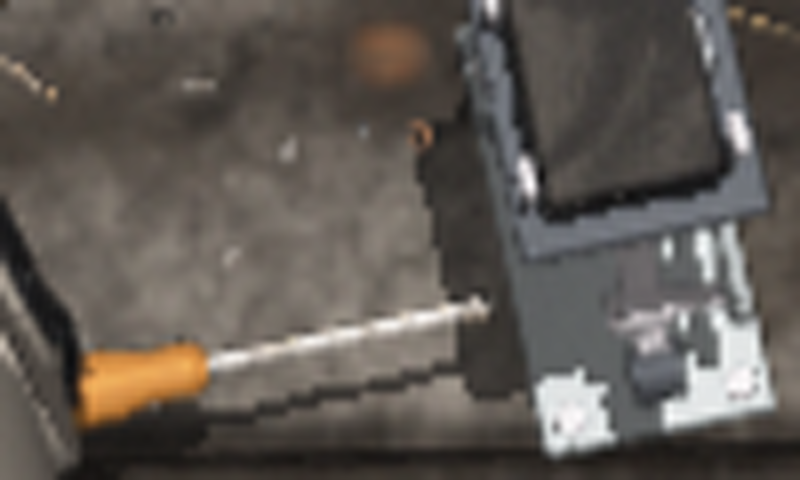

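```bash
cat >> h.py <<'E'
B=np.array([.516,.0105,0]);J=R.from_euler("z",.2).as_matrix()
def tri(t,s):
    A=0;b=0
    for n,(u,v) in(("top",t),("scene",s)):
        c,f,M=cam(n);d=M@np.array([(u-c["cx"])/f,(v-c["cy"])/f,1]);d/=np.linalg.norm(d);m=np.eye(3)-np.outer(d,d);A=A+m;b=b+m@c["position"]
    return np.linalg.solve(A,b)
E
python3 - <<'E'
from h import *
np.set_printoptions(precision=4,suppress=True)
S=lambda x,y:(265+x/7,190+y/7)
T=lambda x,y:(260+x/8,195+y/8)
for k,t,s in(("tip",(485,308),(232,232)),("shank base",(208,362),(122,110)),("pin",(640,322),(268,338)),("tail",(655,368),(240,365))):
    P=tri(T(*t),S(*s));print(k,P,J.T@(P-B), proj("top",P)[0]-T(*t),proj("scene",P)[0]-S(*s))
def sc(q): return ((proj("scene",B+J@np.array(q))[0]-[265,190])*7).round()
def tp(q): return ((proj("top",B+J@np.array(q))[0]-[260,195])*8).round()
for px,pz in((-.05,.085),(-.05,.095),(-.045,.085),(-.045,.095)):
    print(px,pz,"pin",sc((px,0,pz)),tp((px,0,pz)),"nose",sc((px+.045,-.007,pz+.026)),"bar under mid",sc((px+.02,-.007,pz+.007)),"plate top",sc((px,-.03,pz+.019)),sc((px+.08,-.03,pz+.019)),"plate bot",sc((px,-.034,pz-.011)))
E
```

```text
tip [0.4702 0.0575 0.1062] [-0.0356  0.0552  0.1062] [ 0.1591 -0.8123] [-0.6736  0.1771]
shank base [0.453  0.1562 0.1047] [-0.0328  0.1553  0.1047] [ 0.1502 -0.763 ] [-0.6096  0.1486]
pin [0.4647 0.0024 0.0905] [-0.0519  0.0023  0.0905] [ 0.0902 -0.4712] [-0.4012  0.1083]
tail [ 0.4482 -0.0026  0.0854] [-0.0691  0.0006  0.0854] [ 0.0611 -0.3273] [-0.2801  0.0746]
-0.05 0.085 pin [272. 347.] [645. 313.] nose [355. 276.] bar under mid [314. 326.] plate top [307. 363.] [443. 279.] plate bot [315. 407.]
-0.05 0.095 pin [271. 334.] [646. 311.] nose [354. 263.] bar under mid [313. 313.] plate top [306. 350.] [443. 266.] plate bot [314. 394.]
-0.045 0.085 pin [280. 342.] [642. 300.] nose [363. 271.] bar under mid [322. 321.] plate top [316. 358.] [452. 274.] plate bot [323. 401.]
-0.045 0.095 pin [279. 329.] [643. 297.] nose [363. 258.] bar under mid [322. 308.] plate top [315. 345.] [451. 261.] plate bot [323. 389.]
```

Emit:
{"name": "play_rows", "arguments": {"targets": "0.7 0 0.004 0.014 0;0.7 0 0.004 0.028 0;0.7 -0.01 0.004 0.028 0;0.7 -0.02 0.004 0.028 0;0.7 -0.03 0.004 0.028 0;0.7 -0.04 0.004 0.028 0;0.7 -0.048 0.004 0.028 0;0.7 -0.048 0.004 0.028 0"}}

```text
clock: 4.9
tcp_pos: [0.4554, 0.1801, 0.0628]
orientation: [1.992, 2.428, 0.0]
contact_force: [0.3, -0.0, -0.6]
grip_width: 0.0243
gripper_force: 79.7
```

Emit:
{"name": "play_rows", "arguments": {"targets": "0.7 -0.008 0 0 0;0.7 -0.016 0 0 0;0.7 -0.024 0 0 0;0.7 -0.024 0 0 0;0.7 -0.024 0 0 0;0.7 -0.024 0 0 0"}}

```text
clock: 5.4
tcp_pos: [0.4594, 0.1594, 0.0623]
orientation: [-1.988, -2.432, -0.0]
contact_force: [-0.7, 1.4, -1.0]
grip_width: 0.0241
gripper_force: 79.7
```

```bash
python3 -c "
from h import *
delta((.457,.1515,.07),.2)
C=r.grab_frame('scene')[:,:,::-1];b=C[190:275,265:350]
cv2.imwrite('pics/e0.png',cv2.resize(b,(595,595),interpolation=2))"
```

```text
now [0.4594 0.1594 0.0623] d [-0.0072 -0.0039 -0.0077] spin 0.0 F [-0.68  1.43 -1.  ] w 0.0241 t 5.4 j7 -0.05
```

View pics/e0.png

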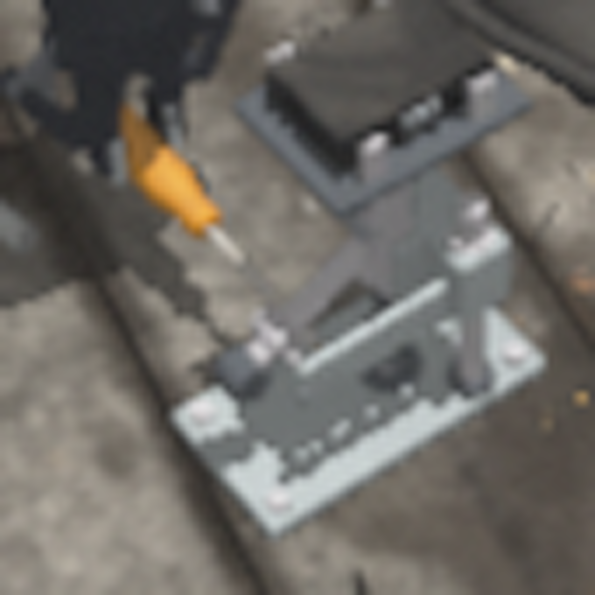

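Emit:
{"name": "play_rows", "arguments": {"targets": "0.7 0 0 -0.003 0;0.7 0 0 -0.006 0;0.7 0 0 -0.009 0;0.7 0 0 -0.012 0;0.7 0 0 -0.012 0;0.7 0 0 -0.012 0"}}

```text
clock: 5.95
tcp_pos: [0.4596, 0.1593, 0.0746]
orientation: [1.988, 2.432, 0.001]
contact_force: [-0.1, 0.0, -1.7]
grip_width: 0.0243
gripper_force: 79.7
```

Emit:
{"name": "play_rows", "arguments": {"targets": "0.7 0 0 -0.0015 0;0.7 0 0 -0.003 0;0.7 0 0 -0.0045 0;0.7 0 0 -0.006 0;0.7 0 0 -0.0075 0;0.7 0 0 -0.009 0;0.7 0 0 -0.01 0;0.7 0 0 -0.01 0"}}

```text
clock: 6.62
tcp_pos: [0.4594, 0.1591, 0.0844]
orientation: [-1.989, -2.432, -0.0]
contact_force: [0.1, 0.2, -3.1]
grip_width: 0.0241
gripper_force: 79.5
```

Emit:
{"name": "play_rows", "arguments": {"targets": "0.7 0 0 -0.001 0;0.7 0 0 -0.002 0;0.7 0 0 -0.003 0;0.7 0 0 -0.004 0;0.7 0 0 -0.005 0;0.7 0 0 -0.006 0;0.7 0 0 -0.006 0;0.7 0 0 -0.006 0"}}

```text
clock: 7.28
tcp_pos: [0.4596, 0.1592, 0.0904]
orientation: [1.988, 2.432, 0.001]
contact_force: [0.9, 0.8, -1.4]
grip_width: 0.0242
gripper_force: 79.4
```

```bash
cat >> h.py <<'E'
def st():
    o=r.get_obs();m=J.T@o["moment"];print("jack F",(J.T@o["contact_force"]).round(2),"M",m.round(3),"z",o["tcp_pos"][2].round(4),"t",round(o["clock"],2))
E
python3 -c "
from h import *
st()
C=r.grab_frame('scene')[:,:,::-1];P=cv2.imread('pics/scA.png')
cv2.imwrite('pics/scB.png',C);st()
d=cv2.absdiff(C,P).max(2)[225:250,293:325];print(np.array2string(d,max_line_width=200))"
```

```text
jack F [ 1.    0.57 -1.39] M [ 0.272 -0.101  0.067] z 0.0904 t 7.28
jack F [ 0.79 -0.04 -1.35] M [ 0.181 -0.092  0.097] z 0.0904 t 7.33
[[ 1  2  1  1  2  3  2  5  8  7  3  1  1  1  1  0  1  3  6 16 16  3 10 10  4  1  2  1  1  1  1  2]
 [ 1  3  1  1  2  1  1  2  6  7  3  2  1  2  2  2  3  5 14 16  6  3  9  6  5  1  1  1  1  0  2  3]
 [ 2  1  1  1  0  1  1  0  2  2  4  7  4  1  1  2  7 12 14  5  4  7 17  3  3  0  1  1  1  1  0  1]
 [ 2  2  1  1  0  2  0  0  0  0  5 11 11  5  1  3  9  7  5  3  4 15 21  2  2  1  1  0  2  1  0  2]
 [ 2  0  1  2  1  0  2  1  1  1  2  7 14 12 10  8  7  3  2  4 24 42 24  1  1  2  1  1  1  2  1  0]
 [ 2  1  1  1  1  1  1  1  1  1  1  1  8 16 17  7  2  1  4 26 42 39 12  1  0  1  0  1  2  2  1  2]
 [21  1  1  3  1  1  1  2  1  1  1  1  5 11  5  2  1  1 19 44 37 10  2  0  1  0  1  1  1  0  2  0]
 [35  1  1  0  1  1  1  1  1  1  2  1  3  5  2  1  1 12 33 31 11  2  1  1  2  1  0  1  2  2  1  1]
 [32  1  1  1  1  1  1  2  2  0  1  1  3  5  1  2  5 26 33  4  1  0  1  1  1  1  1  1  1  1  1  1]
 [31  1  1  1  1  1  3  1  1  1  2  2  2  1  3  2 11 25  2  5  1  1  2  0
[... 811 characters left out ...]
 1  1]
 [ 2  1  4 11 14  8  4 13 30 20 10 15  1  0  1  1  0  1  1  1  2  1  2  1  2  1  1  0  0  1  1  1]
 [ 1  1  5  6  6 10  4 26 30 10 19 20  1  1  0  1  1  1  1  1  1  3  1  0  2  1  2  2  0  1  1  1]
 [ 2  3  2  7 16  1  8 20  7 10 29 16  0  1  1  1  1  1  1  1  1  1  1  1  0  2  1  2  1  2  2  2]
 [ 2  2  1  3 10 18 10  7  4 20 18  4  1  1  1  1  1  1  1  1  0  2  1  1  1  1  1  1  1  1  0  1]
 [ 1  1  2  1  3  7  7 12 20 17  4  1  1  1  2  1  2  0  1  1  1  1  1  2  2  1  0  1  3  1  1  2]
 [ 1  1  1  1  1  2  2  4  8  5  2  1  1  1  1  1  1  3  1  0  1  1  1  1  0  1  2  1  0  1  1  1]
 [ 2  1  1  1  1  1  0  0  1  1  1  2  1  0  1  1  2  1  2  1  2  2  1  1  1  0  0  1  2  2  1  0]]
```

Emit:
{"name": "play_rows", "arguments": {"targets": "0.7 0 0 -0.001 0;0.7 0 0 -0.002 0;0.7 0 0 -0.003 0;0.7 0 0 -0.003 0;0.7 0 0 -0.003 0"}}

```text
clock: 7.75
tcp_pos: [0.4595, 0.1592, 0.0934]
orientation: [1.988, 2.432, 0.0]
contact_force: [0.7, 0.4, -1.7]
grip_width: 0.0243
gripper_force: 79.5
```

```bash
python3 -c "
from h import *
st()"
```

```text
jack F [ 0.78  0.21 -1.66] M [ 0.18  -0.118  0.099] z 0.0934 t 7.75
```

Emit:
{"name": "play_rows", "arguments": {"targets": "0.7 0 0 -0.001 0;0.7 0 0 -0.002 0;0.7 0 0 -0.002 0;0.7 0 0 -0.002 0"}}

```text
clock: 8.08
tcp_pos: [0.4595, 0.1592, 0.0954]
orientation: [1.988, 2.432, 0.0]
contact_force: [0.6, 0.6, -1.3]
grip_width: 0.0242
gripper_force: 79.5
```

```bash
python3 -c "
from h import *
st()"
```

```text
jack F [ 0.74  0.41 -1.26] M [ 0.215 -0.09   0.113] z 0.0954 t 8.08
```

Emit:
{"name": "play_rows", "arguments": {"targets": "0.7 0 0 -0.001 0;0.7 0 0 -0.002 0;0.7 0 0 -0.002 0;0.7 0 0 -0.002 0"}}

```text
clock: 8.42
tcp_pos: [0.4595, 0.1591, 0.0974]
orientation: [1.989, 2.432, 0.0]
contact_force: [1.5, 0.3, -1.2]
grip_width: 0.0242
gripper_force: 79.5
```

```bash
python3 -c "
from h import *
st()
C=r.grab_frame('scene')[:,:,::-1];P=cv2.imread('pics/scB.png')
cv2.imwrite('pics/scC.png',C);st()
d=cv2.absdiff(C,P).max(2)[225:250,293:325];d[d<6]=0;print(np.array2string(d,max_line_width=200))"
```

```text
jack F [ 1.57  0.01 -1.15] M [ 0.145 -0.082  0.129] z 0.0974 t 8.42
jack F [ 0.67 -0.77 -2.14] M [ 0.133 -0.179  0.135] z 0.0974 t 8.47
[[ 0  0  0  0  0  0  0  0  0  0  0  6  0  0  0  0  8  6  0  0 16 20  0  0  0  0  0  0  0  0  0  0]
 [ 0  0  0  0  0  0  0  0  0  0  0  0  0  0  0  0  7  6  0  9 18 13  0  0  0  0  0  0  0  0  0  0]
 [ 0  0  0  0  0  0  0  0  0  0  0  0  0  6  0  6  8  0  0  8 19  6 11  0  0  0  0  0  0  0  0  0]
 [ 0  0  0  0  0  0  0  0  0  0  0  7  0  9 16 11  0  0  6  9 10  0  6  0  0  0  0  0  0  0  0  0]
 [ 0  0  0  0  0  0  0  0  0  0  0  7  7  0 13  8  0  0 10  8  0  0  0  0  0  0  0  0  0  0  0  0]
 [ 0  0  0  0  0  0  0  0  0  0  0  0  0  0  0  0  0  0 14 12  0  0  0  0  0  0  0  0  0  0  0  0]
 [ 0  0  0  0  0  0  0  0  0  0  0  0  0  0  0  0  7 22 24 13  0  0  0  0  0  0  0  0  0  0  0  0]
 [23  0  0  0  0  0  0  0  0  0  0  0  8  0  0  0 14 23 16  0  0  0  0  0  0  0  0  0  0  0  0  0]
 [33  0  0  0  0  0  0  0  0  0  0  6  0  0  0  9 19 12 10 11  0  0  0  0  0  0  0  0  0  0  0  0]
 [31  0  0  0  0  0  0  0  0  0  0  6  0  0  0 20 30  0 13 16  0  0  0  0
[... 811 characters left out ...]
 0  0]
 [ 0  0  0  0 12 16 12  7  0 13 19 19 22  0  0  0  0  0  0  0  0  0  0  0  0  0  0  0  0  0  0  0]
 [ 0  0  0 10 12 11 14  0  8 15 10 22 24  0  0  0  0  0  0  0  0  0  0  0  0  0  0  0  0  0  0  0]
 [ 0  0  0  0 13 11  8  0 14  8  0 24 17  0  0  0  0  0  0  0  0  0  0  0  0  0  0  0  0  0  0  0]
 [ 0  0  0  0  0 12 14  7  7  0 19 17  6  0  0  0  0  0  0  0  0  0  0  0  0  0  0  0  0  0  0  0]
 [ 0  0  0  0  0  0 13 17  7  8 18  0  0  0  0  0  0  0  0  0  0  0  0  0  0  0  0  0  0  0  0  0]
 [ 0  0  0  0  0  0  0  6  0  0  6  0  0  0  0  0  0  0  0  0  0  0  0  0  0  0  0  0  0  0  0  0]
 [ 0  0  0  0  0  0  0  0  0  0  0  0  0  0  0  0  0  0  0  0  0  0  0  0  0  0  0  0  0  0  0  0]]
```

Emit:
{"name": "play_rows", "arguments": {"targets": "0.7 0 0 -0.001 0;0.7 0 0 -0.002 0;0.7 0 0 -0.002 0;0.7 0 0 -0.002 0"}}

```text
clock: 8.8
tcp_pos: [0.4595, 0.1591, 0.0994]
orientation: [1.989, 2.432, 0.0]
contact_force: [1.1, -0.2, -2.0]
grip_width: 0.0245
gripper_force: 79.5
```

```bash
python3 -c "
from h import *
st()"
```

```text
jack F [ 1.03 -0.42 -2.  ] M [ 0.115 -0.121  0.082] z 0.0994 t 8.8
```

Emit:
{"name": "play_rows", "arguments": {"targets": "0.7 0 0 -0.001 0;0.7 0 0 -0.002 0;0.7 0 0 -0.002 0;0.7 0 0 -0.002 0"}}

```text
clock: 9.13
tcp_pos: [0.4595, 0.1592, 0.1014]
orientation: [1.989, 2.432, 0.0]
contact_force: [0.4, 0.0, -2.0]
grip_width: 0.0243
gripper_force: 79.5
```

```bash
python3 -c "
from h import *
st()"
```

```text
jack F [ 0.35 -0.06 -1.99] M [ 0.105 -0.113  0.128] z 0.1014 t 9.13
```

Emit:
{"name": "play_rows", "arguments": {"targets": "0.7 0 0 -0.001 0;0.7 0 0 -0.0015 0;0.7 0 0 -0.0015 0;0.7 0 0 -0.0015 0"}}

```text
clock: 9.47
tcp_pos: [0.4595, 0.1592, 0.1028]
orientation: [1.988, 2.432, 0.0]
contact_force: [1.5, -0.7, -3.3]
grip_width: 0.0244
gripper_force: 79.3
```

```bash
python3 -c "
from h import *
st()"
```

```text
jack F [ 1.28 -1.01 -3.26] M [ 0.272 -0.265  0.232] z 0.1028 t 9.47
```

Emit:
{"name": "play_rows", "arguments": {"targets": "0.7 0 0 -0.001 0;0.7 0 0 -0.0015 0;0.7 0 0 -0.0015 0;0.7 0 0 -0.0015 0"}}

```text
clock: 9.8
tcp_pos: [0.4596, 0.1592, 0.1043]
orientation: [1.988, 2.432, 0.001]
contact_force: [1.6, -0.0, -4.6]
grip_width: 0.0246
gripper_force: 79.1
```

```bash
python3 -c "
from h import *
st()
C=r.grab_frame('scene')[:,:,::-1];P=cv2.imread('pics/scC.png')
cv2.imwrite('pics/scD.png',C);st()
d=cv2.absdiff(C,P).max(2)[225:250,293:325];d[d<6]=0;print(np.array2string(d[:18],max_line_width=200))"
```

```text
jack F [ 1.57 -0.36 -4.64] M [ 0.575 -0.495  0.395] z 0.1043 t 9.8
jack F [ 2.45 -0.37 -4.56] M [ 0.515 -0.542  0.353] z 0.1043 t 9.85
[[ 0  0  0  0  0  0  0  0  0  7  0  0 12  6  0  9  0  0  0  9  8  0  0  0  0  0  0  0  0  0  0  0]
 [ 0  0  0  0  0  0  0  0  0  0  0  0  0 12 13  0  0  0  0  8  6  0  0  0  0  0  0  0  0  0  0  0]
 [ 0  0  0  0  0  0  0  0  0  0  0  0  0  9 16  0  0  0 14 15  0  0  0  0  0  0  0  0  0  0  0  0]
 [ 0  0  0  0  0  0  0  0  0  0  0  0  0  6  0  0  0  0  8  0  0  0  0  0  0  0  0  0  0  0  0  0]
 [ 0  0  0  0  0  0  0  0  0  0  0  0  0 10  0  0  0  0  0  0  0  0  0  0  0  0  0  0  0  0  0  0]
 [ 0  0  0  0  0  0  0  0  0  0  0  0  0  7  0  0  0  6  0  0  0  0  0  0  0  0  0  0  0  0  0  0]
 [23  0  0  0  0  0  0  0  0  0  0  0  0  0  0  0  7  0  8  0  0  0  0  0  0  0  0  0  0  0  0  0]
 [13  0  0  0  0  0  0  0  0  0  0  0  0  0  0  0 11  0 13  9  0  0  0  0  0  0  0  0  0  0  0  0]
 [ 0  0  0  0  0  0  0  0  0  0  0  0  0  0  0  8 17 10 10  9  0  0  0  0  0  0  0  0  0  0  0  0]
 [ 0  0  0  0  0  0  0  0  0  0  0  0  0  0  0  0 11  9  9  6  0  0  0  0  0  0  0  0  0  0  0  0]
 [ 0  0  0  0  0  0  0  0  0  0  0  0  0  0  0  0  0  8 13  0  0  0  0  0  0  0  0  0  0  0  0  0]
 [ 0  0  0  0  0  0  0  0  0  0  0  0  0  0  0  9  0  0  0  0  0  0  0  0  0  0  0  0  0  0  0  0]
 [ 0  0  0  0  0  0  0  0  0  0  0  0  0  0  0  0  0  0  0  0  0  0  0  0  0  0  0  0  0  0  0  0]
 [ 0  0  0  0  0  0  0  0  0  0  0  0  6  0  0  0  0  0  0  0  0  0  0  0  0  0  0  0  0  0  0  0]
 [ 0  0  0  0  0  0  0  0 19 29  0  0  0  0  0  0  0  0  0  0  0  0  0  0  0  0  0  0  0  0  0  0]
 [ 0  0  0  0  0  0  6  6 31 49 22  0  0  0  0  0  0  0  0  0  0  0  0  0  0  0  0  0  0  0  0  0]
 [ 0  0  0  0  0  6  0  0 22 37 22  9  0  0  0  0  0  0  0  0  0  0  0  0  0  0  0  0  0  0  0  0]
 [ 0  0  0  0  7 11  6  0  7 16 13  0  0  0  0  0  0  0  0  0  0  0  0  0  0  0  0  0  0  0  0  0]]
```

Force has risen to about 4 N at the stop, so the pawl is home. I'll lower the shank, withdraw it and lay the screwdriver down.

Emit:
{"name": "play_rows", "arguments": {"targets": "0.7 0 0 0.004 0;0.7 0 0 0.012 0;0.7 0 0 0.022 0;0.7 0 0 0.034 0;0.7 0 0 0.036 0;0.7 0.015 0 0.036 0;0.7 0.035 0 0.036 0;0.7 0.055 0 0.036 0"}}

```text
clock: 10.52
tcp_pos: [0.4481, 0.2127, 0.0678]
orientation: [-1.991, -2.43, 0.002]
contact_force: [0.1, 0.8, -1.1]
grip_width: 0.0246
gripper_force: 79.6
```

Emit:
{"name": "play_rows", "arguments": {"targets": "0.7 0.025 0 0 0;0.7 0.045 0 0 0;0.7 0.065 0.005 0 0;0.7 0.085 0.03 0 0;0.7 0.105 0.06 0 0;0.7 0.12 0.09 0 0;0.7 0.13 0.12 0 0;0.7 0.13 0.12 0 0"}}

```text
clock: 11.18
tcp_pos: [0.5448, 0.3678, 0.0682]
orientation: [1.986, 2.432, 0.008]
contact_force: [1.0, 0.5, -0.2]
grip_width: 0.0242
gripper_force: 79.6
```

```bash
python3 -c "
from h import *
st();delta((.565,.36,.007),.2)
C=r.grab_frame('scene')[:,:,::-1];P=cv2.imread('pics/scD.png');A=cv2.imread('pics/scA.png')
cv2.imwrite('pics/scE.png',C);
for Q in(P,A):
  d=cv2.absdiff(C,Q).max(2)[225:250,293:325];print((d>6).sum())"
```

```text
jack F [ 1.08  0.27 -0.25] M [ 0.002 -0.055 -0.053] z 0.0682 t 11.18
now [0.5448 0.3678 0.0682] d [-0.0118  0.0179  0.0613] spin 0.001 F [ 1.01  0.48 -0.25] w 0.0242 t 11.1833 j7 -0.29
33
191
```

Emit:
{"name": "play_rows", "arguments": {"targets": "0.7 0 0 0.02 0;0.7 0 0 0.04 0;0.7 0 0 0.05 0;0.7 0 0 0.056 0;0.7 0 0 0.059 0;0.7 0 0 0.061 0;0.7 0 0 0.062 0;0.7 0 0 0.062 0"}}

```text
clock: 11.9
tcp_pos: [0.5406, 0.3645, 0.0069]
orientation: [1.988, 2.432, 0.002]
contact_force: [0.1, -0.1, -0.3]
grip_width: 0.0243
gripper_force: 79.7
```

Emit:
{"name": "play_rows", "arguments": {"targets": "0.4 0 0 0 0;0.1 0 0 0 0;-0.2 0 0 0 0;-0.2 0 0 0 0;-0.2 0 0 0 0;-0.2 0 0 -0.02 0;-0.2 0 0 -0.05 0;-0.2 0 0 -0.08 0"}}

```text
clock: 12.57
tcp_pos: [0.5395, 0.3637, 0.0863]
orientation: [-1.988, -2.432, 0.004]
contact_force: [0.8, 0.6, -1.0]
grip_width: 0.0505
gripper_force: 0.0
```

```bash
python3 -c "
from h import *
P=B+J@np.array([.018,0,.29]);st();delta(P,.2)
print(P)
C=r.grab_frame('top')[:,:,::-1];cv2.imwrite('pics/topF.png',C)"
```

```text
jack F [ 0.86  0.44 -0.98] M [ 0.006 -0.039  0.004] z 0.0863 t 12.57
now [0.5395 0.3637 0.0863] d [-0.3417 -0.0756 -0.2031] spin -0.0001 F [ 0.76  0.6  -0.98] w 0.0505 t 12.5667 j7 -0.29
[0.5336412  0.01407605 0.29      ]
```

Emit:
{"name": "play_rows", "arguments": {"targets": "0.2 0 0 -0.035 0;0.5 0 0 -0.07 0;0.9 0 0 -0.11 0;0.9 0 0 -0.15 0;0.9 -0.02 -0.005 -0.18 0;0.9 -0.05 -0.015 -0.2 0;0.9 -0.085 -0.025 -0.203 0;0.9 -0.12 -0.03 -0.203 0"}}

```text
clock: 13.28
tcp_pos: [0.5348, 0.2401, 0.2915]
orientation: [1.986, 2.433, 0.006]
contact_force: [0.7, -0.2, -0.0]
grip_width: 0.0042
gripper_force: 0.0
```

Emit:
{"name": "play_rows", "arguments": {"targets": "1 -0.035 -0.005 0 0;1 -0.07 -0.015 0 0;1 -0.105 -0.025 0 0;1 -0.14 -0.03 0 0;1 -0.175 -0.036 0 0;1 -0.205 -0.044 0 0;1 -0.222 -0.046 0 0;1 -0.222 -0.046 0 0"}}

```text
clock: 13.95
tcp_pos: [0.5335, 0.0086, 0.2897]
orientation: [1.997, 2.423, -0.0]
contact_force: [-0.2, 0.2, -0.4]
grip_width: 0.0001
gripper_force: 0.0
```

```bash
python3 -c "
from h import *
P=B+J@np.array([.018,0,.25]);st();delta(P,.2)"
```

```text
jack F [-0.14  0.25 -0.38] M [-0.023  0.056  0.025] z 0.2897 t 13.95
now [0.5335 0.0086 0.2897] d [0.0054 0.0012 0.0397] spin -0.0076 F [-0.18  0.22 -0.38] w 0.0001 t 13.95 j7 0.17
```

Emit:
{"name": "play_rows", "arguments": {"targets": "1 0.002 0.001 0.012 0;1 0.005 0.001 0.024 0;1 0.005 0.001 0.034 0;1 0.005 0.001 0.038 0;1 0.005 0.001 0.04 0;1 0.005 0.001 0.042 0;1 0.005 0.001 0.044 0;1 0.005 0.001 0.046 0"}}

```text
clock: 14.62
tcp_pos: [0.534, 0.0191, 0.2436]
orientation: [1.988, 2.432, 0.001]
contact_force: [0.2, -0.5, 0.4]
grip_width: -0.0004
gripper_force: 0.0
```

Emit:
{"name": "play_rows", "arguments": {"targets": "1 0 0 0.001 0;1 0 0 0.002 0;1 0 0 0.003 0;1 0 0 0.004 0;1 0 0 0.005 0;1 0 0 0.006 0;1 0 0 0.007 0;1 0 0 0.008 0"}}

```text
clock: 15.28
tcp_pos: [0.5338, 0.0191, 0.2354]
orientation: [1.989, 2.432, 0.0]
contact_force: [-1.3, 0.5, 1.9]
grip_width: 0.0001
gripper_force: 1.0
```

Emit:
{"name": "play_rows", "arguments": {"targets": "1 0 0 0.001 0;1 0 0 0.002 0;1 0 0 0.003 0;1 0 0 0.004 0;1 0 0 0.005 0;1 0 0 0.006 0;1 0 0 0.007 0;1 0 0 0.008 0"}}

```text
clock: 15.95
tcp_pos: [0.5338, 0.0191, 0.2272]
orientation: [1.989, 2.432, 0.0]
contact_force: [-0.0, -1.0, 2.2]
grip_width: 0.0004
gripper_force: 1.0
```

Emit:
{"name": "play_rows", "arguments": {"targets": "1 0 0 0.001 0;1 0 0 0.002 0;1 0 0 0.003 0;1 0 0 0.004 0;1 0 0 0.005 0;1 0 0 0.006 0;1 0 0 0.007 0;1 0 0 0.008 0"}}

```text
clock: 16.62
tcp_pos: [0.5338, 0.0191, 0.2192]
orientation: [1.989, 2.432, 0.0]
contact_force: [-0.4, -0.0, 1.9]
grip_width: 0.0004
gripper_force: 1.1
```

Emit:
{"name": "play_rows", "arguments": {"targets": "1 0 0 0.001 0;1 0 0 0.002 0;1 0 0 0.003 0;1 0 0 0.004 0"}}

```text
clock: 16.95
tcp_pos: [0.5338, 0.0191, 0.2152]
orientation: [1.989, 2.432, 0.0]
contact_force: [1.4, 0.6, 2.3]
grip_width: -0.0004
gripper_force: 1.1
```

Emit:
{"name": "play_rows", "arguments": {"targets": "1 0 0 0.001 0;1 0 0 0.002 0;1 0 0 0.003 0;1 0 0 0.004 0"}}

```text
clock: 17.28
tcp_pos: [0.5338, 0.0191, 0.2112]
orientation: [1.989, 2.432, 0.0]
contact_force: [1.4, 0.4, 2.7]
grip_width: -0.0004
gripper_force: 1.1
```

Emit:
{"name": "play_rows", "arguments": {"targets": "1 0 0 0.001 0;1 0 0 0.002 0;1 0 0 0.003 0"}}

```text
clock: 17.53
tcp_pos: [0.5338, 0.0191, 0.2082]
orientation: [1.989, 2.432, 0.0]
contact_force: [1.0, 1.2, 2.7]
grip_width: 0.0001
gripper_force: 1.2
```

Emit:
{"name": "play_rows", "arguments": {"targets": "1 0 0 0.001 0;1 0 0 0.002 0"}}

```text
clock: 17.7
tcp_pos: [0.5338, 0.0191, 0.2062]
orientation: [1.989, 2.432, 0.0]
contact_force: [1.2, -0.0, 2.2]
grip_width: -0.0002
gripper_force: 1.2
```

Emit:
{"name": "play_rows", "arguments": {"targets": "1 0 0 0.001 0;1 0 0 0.002 0"}}

```text
clock: 17.87
tcp_pos: [0.5338, 0.0191, 0.2042]
orientation: [1.989, 2.432, 0.0]
contact_force: [1.1, -0.6, 2.7]
grip_width: 0.0004
gripper_force: 1.2
```

Emit:
{"name": "play_rows", "arguments": {"targets": "1 0 0 0.001 0;1 0 0 0.002 0"}}

```text
clock: 18.03
tcp_pos: [0.5338, 0.0191, 0.2022]
orientation: [1.989, 2.432, 0.0]
contact_force: [0.2, -0.1, 2.7]
grip_width: -0.0001
gripper_force: 1.2
```

Emit:
{"name": "play_rows", "arguments": {"targets": "1 0 0 0.001 0;1 0 0 0.0015 0"}}

```text
clock: 18.2
tcp_pos: [0.5337, 0.0191, 0.2007]
orientation: [1.989, 2.432, 0.0]
contact_force: [1.3, -0.6, 1.9]
grip_width: 0.0
gripper_force: 1.1
```

Emit:
{"name": "play_rows", "arguments": {"targets": "1 0 0 0.001 0;1 0 0 0.0015 0"}}

```text
clock: 18.37
tcp_pos: [0.5338, 0.0191, 0.1992]
orientation: [1.989, 2.432, 0.0]
contact_force: [1.5, 0.5, 2.8]
grip_width: 0.0002
gripper_force: 1.1
```

Emit:
{"name": "play_rows", "arguments": {"targets": "1 0 0 0.001 0;1 0 0 0.002 0"}}

```text
clock: 18.53
tcp_pos: [0.5338, 0.0191, 0.1974]
orientation: [1.989, 2.432, 0.0]
contact_force: [0.4, -0.3, 3.9]
grip_width: 0.0001
gripper_force: 2.5
```

Emit:
{"name": "play_rows", "arguments": {"targets": "1 0 0 0.001 0;1 0 0 0.0015 0"}}

```text
clock: 18.7
tcp_pos: [0.5338, 0.0191, 0.196]
orientation: [-1.989, -2.432, -0.0]
contact_force: [-0.4, -0.2, 7.6]
grip_width: 0.0001
gripper_force: 3.4
```

Emit:
{"name": "play_rows", "arguments": {"targets": "1 0 0 0.001 0;1 0 0 0.0015 0"}}

```text
clock: 18.87
tcp_pos: [0.5338, 0.0191, 0.1947]
orientation: [-1.989, -2.432, -0.001]
contact_force: [-0.9, 0.7, 9.2]
grip_width: 0.0003
gripper_force: 4.4
```

On the buffer: about 4 mm squash. I'll hold briefly, then lift off.

Emit:
{"name": "play_rows", "arguments": {"targets": "1 0 0 0 0;1 0 0 0 0;1 0 0 -0.001 0;1 0 0 -0.002 0"}}

```text
clock: 19.2
tcp_pos: [0.5329, 0.0191, 0.1958]
orientation: [-1.988, -2.431, 0.002]
contact_force: [1.0, 0.8, -0.7]
grip_width: 0.0002
gripper_force: 0.0
```

Emit:
{"name": "play_rows", "arguments": {"targets": "1 0 0 -0.002 0;1 0 0 -0.006 0;1 0 0 -0.015 0;1 0 0 -0.04 0;1 0 0 -0.08 0;1 0 0 -0.11 0;1 0.03 0 -0.12 0;1 0.06 0 -0.12 0"}}

```text
clock: 19.87
tcp_pos: [0.5238, 0.0767, 0.3209]
orientation: [1.992, 2.424, 0.01]
contact_force: [1.3, 0.4, -0.7]
grip_width: -0.0001
gripper_force: 0.0
```

Emit:
{"name": "play_rows", "arguments": {"targets": "1 0.04 0 0 0;1 0.08 0 0 0;1 0.12 0 0 0;1 0.16 0 0 0;1 0.2 0 0 0;1 0.2 0 0 0;1 0.2 0 0 0;1 0.2 0 0 0"}}

```text
clock: 20.53
tcp_pos: [0.4822, 0.2734, 0.3167]
orientation: [1.988, 2.432, -0.0]
contact_force: [-0.3, -1.7, -0.0]
grip_width: -0.0002
gripper_force: 0.0
```

```bash
python3 -c "
from h import *
st()
C=r.grab_frame('scene')[:,:,::-1];a=r.grab_frame('top')[:,:,::-1]
cv2.imwrite('pics/f.png',np.hstack([cv2.resize(C[160:280,265:355],(390,520),interpolation=2),cv2.resize(a[165:265,200:365],(410,248),interpolation=2)[:0].reshape(0,410,3) if 0 else np.vstack([cv2.resize(a[165:265,200:365],(410,248),interpolation=2),np.zeros((272,410,3),np.uint8)])]))"
```

```text
jack F [-0.61 -1.6  -0.03] M [-0.03  -0.033  0.004] z 0.3167 t 20.53
```

View pics/f.png

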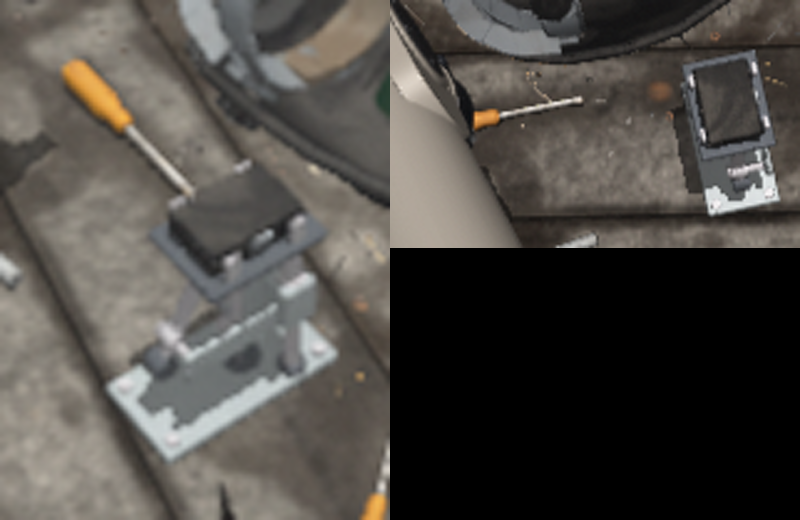

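The picture shows the load down, the pawl bar steeply raised and the screwdriver on the bench at (60–200, 60–190), clear of the lift. Handing in.

```bash
python3 -c "
from bench import r
print(r.hand_in())"
```

```text
the job is handed in; nothing more can be done
None
```

The job is handed in, with no verdict returned: the pawl was flicked to its upper stop with the screwdriver shank at about 4 N and stayed up, the load was pressed about 4 mm into the buffer at 9 N (not re-measured after lift-off), and the screwdriver lies on the bench clear of the lift.

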